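Trim the cellar humidity controller with a plastic tuning tool

ROBOT

A 6-joint arm with a two-finger parallel gripper is mounted at the origin on a cart in front of the work surface, level with it; the furniture and walls round the work are solid. World frame = base frame: x ahead of the robot, y to its left, z up, the work surface at z = 0. Lengths are in m, angles in rad, forces in N, time in s.
With the tool pointing down it reaches from about 0.3 to 0.875 m from the base axis. Payload 6.4 kg.
Tool frame: the origin (TCP) lies midway between the tips of the shut fingers; the grasp point (between the pads) lies 19 mm behind it; z points along the fingers, y is the line along which they close (so a half turn about z gives the same grasp; the last joint's range is limited). The gripper opens to 85 mm and grips with 20 to 120 N. Pads are 22 mm wide; open, the fingers measure 114 mm over their backs; the gripper's body (76 mm by 85 mm) begins 54 mm behind the grasp point. The pads swing forward as they close: fully open they stand 13 mm farther back than shut.
Start: joints at [-0.206, 0.181, 1.607, -0, 1.354, -0.206], TCP at [0.575, 0, 0.231] pointing down, gripper open.
Joint ranges: [-2.99, 2.99], [-0.89, 2.07], [0.3, 2.58], [-1.14, 4.28], [0, 2.63], [-3.12, 3.12]. Speed limits (rad/s): [2.57, 2.57, 3.01, 3.14, 3.14, 3.14].

INTERFACE

Orientations are given as a unit quaternion [w, x, y, z].
In Python, from bench import sensors, vision, ctrl gives the robot as it stands.
- The arm moves only by the tool carry_out, never from a script. Its argument "deltas" is text: rows parted by semicolons, each of 7 numbers parted by spaces: the shift along the tool's x, y, z in mm, then the turn, a rotation vector about the tool's x, y, z in rad, then the closure, from 0 (fully open) to 1 (shut). In form: tx ty tz ax ay az claw; .... A call has 1 to 12 rows; each row is the pose to reach, as a shift and turn from the pose commanded when the call began, along the tool's axes at that moment; what a row does not reach only later rows make up. A row lasts 1/8 s, in which the tool goes at most 62.5 mm and 10.7 degrees, less where a joint would pass 70% of its speed; a pose out of reach is approached as far as the arm can. A call with a gripper value outside its range is refused whole. The fingers move at their own pace and stop on an object; the grip force is fixed at half the most. Time passes only in rows, so rows that repeat a pose let the fingers close. It gives the time, the measured TCP pose, the force, the opening and the grip force at its end, in the units of the state.
- sensors.get_obs(): the state, without advancing time (a new reading comes with each control period).
- vision.camera(name): name is "scene" or "side" or "wrist"; returns the picture (400x640x3 uint8, blue, green, red); there is no depth.
- vision.camera_model(name): a dict with "K" (3x3 intrinsics, pixels), "extrinsics" (4x4, takes a point from world to camera coordinates); the wrist camera has in their place "hand_eye" (4x4, takes a point from camera to tool coordinates, whose origin is the TCP and whose axes are the flange's). Camera axes: x right, y down, z forward; pixel columns grow to the right and rows downward; lengths in m; the calibration is good to about 2 mm. A picture is of the moment at which its call begins: read the wrist's pose just before it. camera_model takes no time and is no camera call.
- ctrl.hand_in(): hands the job in; it is judged then, once.
The state is a dict: "time_s": time; "q": joint angles; "dq": joint speeds; "joint_efforts": joint torques, N m; "eef_pos": TCP position; "eef_rot": TCP orientation; "wrist_force": force on the tool from outside, world axes, zero at the start; "torque": the same for the moment, N m; "opening": opening from 0.0 (shut) to 1.0 (fully open); "grasp_force": force on a finger pad.
Only numpy, scipy, OpenCV 4.12 (cv2) and the standard library are available. Lean on these libraries where they do the work, as an engineer would, in place of code of your own. Each camera call takes 0.05 s, during which the arm holds its last target. There are 200 camera calls.

TASK

Take the blue plastic tuning tool out of its wooden block, feel its blade into the slotted screw deep in the bore of the grey dial unit, and with light pressure turn the screw until the red pointer stands at the green flag. Then draw the tool out, without disturbing that setting, and stand it back in its wooden block, blade down and fully home. Never press or twist hard on the dial unit: it takes about the force of one fingertip (well under 20 N), and leave the cheeses lying round about where they are.

Things in the scene. Friction and masses are not known exactly. Their poses are not given: they have to be found in the camera images.
- tuner: dial unit of the cellar's humidity controller, fixed to the counter: grey square box 130 x 130 mm, 73 mm high, clear window as its top, a vertical bore of 20 mm diameter in the middle. Origin: centre of its underside, z up. A steel collar of 30 mm outer diameter round the bore ends 83 mm above the origin. More than 20 N between tool and unit breaks it
- bore_mouth (a point): centre of the collar's rim, on the bore's vertical axis, 83 mm above the counter; axes as the tuner's. Down in the bore sits a brass screw of 19 mm diameter; its top face lies 14 to 33 mm below this point (differs each time, not reported). Across its top runs a slot 6 mm wide and 5 mm deep, within 0.5 rad of the pointer's direction (differs each time, not reported)
- bore_foot (a point): foot of the bore's axis, on the counter (the screw itself is not reported). The screw floats on a spring: it gives way downward up to 3 mm, from 1.6 N to 6.4 N, then it is solid. A blade across the slot rests on its top; once in line with the slot, the screw springs up round it and the pressure falls. Turning takes about 0.04 N m; it stays where it is left
- pointer_tip (a point): tip of the red pointer under the window, 40 mm from the bore's axis; x axis outward along the pointer, z up. The pointer turns one to one with the screw and its slot, at most 1.2 rad either way from the tuner's x axis
- flag_tip (a point): inner tip of the green flag under the window, the wanted setting; 40 mm from the bore's axis, level with the pointer's tip, x axis outward. It does not move. At the start it lies 0.6 to 1.3 rad counterclockwise (seen from above) of the pointer
- tool_block: wooden block 64 x 64 mm, 56 mm high, fixed, with an upright round hole of 19 mm diameter, 54 mm deep, in the middle of its top. Origin at the centre of its underside, z up
- tuning_tool: blue and white plastic tool, 50 to 85 g, 124 mm long, upright in the block at first. Origin: middle of the blade's lower edge, z towards the handle. Blade 14 mm wide along x, 3.2 thick along y, 10 long; white shank of 15 mm diameter to z = 50 mm; collar of 28 mm, z = 50 to 54, rests on the block (blade edge then 6 mm above the counter); square handle 16 x 16 mm, flats facing x and y, to z = 124
- blade_tip (a point): middle of the blade's lower edge (the tool's origin); axes as the tool's
- tasting_cube: pale yellow cheese cube, 50 mm, on the counter, a bystander. Origin at the centre of its underside
- goat_brick: white crumbly goat cheese brick, 60 mm, a bystander. Origin at the centre of its underside
- pink_cut: cheese wedge with pink rind, 105 x 92 x 46 mm, a bystander. Origin at the centre of its underside
Things that resemble listed ones, but are neither listed nor needed, are in the scene too. There is more than one size of the tuning_tool; the job needs the smallest.

How it is judged:
On the way, in this order (a step that is already met when the one before it is completed fails the run):
1. the tool's blade is down in the bore (at least 14 mm below the rim), and the pointer is not yet at the flag (horizontal distance between blade_tip and bore_mouth below 0.006 m and z of blade_tip in the frame of bore_mouth below -0.014 m and horizontal distance between pointer_tip and flag_tip above 0.008 m), for 0.1 s.
2. with the blade still in the bore, the pointer stands within 4 mm of the flag (horizontal distance between blade_tip and bore_mouth below 0.006 m and z of blade_tip in the frame of bore_mouth below -0.014 m and horizontal distance between pointer_tip and flag_tip below 0.004 m), for 0.2 s.
At the end, for the whole second after the job is handed in: The red pointer's tip is within 4 mm of the green flag's tip, and the tuning tool stands released and at rest in its block: blade down, upright within 0.1 rad, its collar on the block's top within 3 mm (horizontal distance between pointer_tip and flag_tip below 0.004 m and horizontal distance between blade_tip and tool_block below 0.008 m and z of blade_tip in the frame of tool_block below 0.009 m and angle between tuning_tool's own z axis and vertical below 0.1 rad and linear speed of tuning_tool below 0.02 m/s); the robot touches nothing.
It fails at once if more than 20 N between the tuning tool and the dial unit (contact force between tuning_tool and tuner above 20 N).
It fails at once if the robot itself pushes on the dial unit (contact force between any of the fingers, the arm and tuner above 20 N).
It fails at once if a bystander cheese is moved by more than 20 mm (distance of any of tasting_cube, goat_brick, pink_cut from where it was at the start of the episode above 0.02 m).
It also fails if it takes over 72 s, if anything falls off the work surface, if the arm or the gripper's body presses on something with over 40 N, if the wrist force passes 120 N, or if a joint passes its speed limit or range.

## Working session

There is one attempt and no reset: what is moved stays moved. The work goes in short steps, Python scripts to look and compute and a tool call to move; the robot and the scene stay as the last step left them, time stands still between calls to the robot, and variables do not carry over. Pictures are saved under pics/ and viewed, at most 13 in all, crops included, and the job is handed in when it is done.

Besides the shell and the picture viewer there is one more tool, called as name(argument=value, ...) on one line, values as JSON. carry_out: Moves the arm, as the interface text tells. Its arguments: {"type":"object","properties":{"deltas":{"type":"string"}},"required":["deltas"]}

```bash
ls; mkdir -p pics; python3 - <<'E'
from bench import sensors, vision
import cv2,numpy as np
o=sensors.get_obs(); print({k:np.round(v,3) for k,v in o.items()})
for n in("scene","side","wrist"):
    cv2.imwrite(f"pics/{n}0.png",vision.camera(n)); m=vision.camera_model(n); print(n,{k:np.round(v,3).tolist() for k,v in m.items()})
a=cv2.imread("pics/scene0.png");b=cv2.imread("pics/side0.png")
E
```

```text
pics
{'time_s': np.float64(0.0), 'q': array([-0.206,  0.182,  1.608,  0.   ,  1.354, -0.206]), 'dq': array([ 0.001, -0.   ,  0.001, -0.   ,  0.   , -0.   ]), 'joint_efforts': array([ 0.0000e+00, -4.4487e+01, -3.5134e+01, -0.0000e+00,  9.0000e-03,
        0.0000e+00]), 'eef_pos': array([0.574, 0.   , 0.23 ]), 'eef_rot': array([-0.001,  0.707,  0.707, -0.   ]), 'wrist_force': array([ 0.241, -0.22 ,  0.214]), 'torque': array([ 0.019, -0.004, -0.025]), 'grasp_force': np.float64(0.0), 'opening': np.float64(1.002)}
scene {'K': [[517.841, 0.0, 309.751], [0.0, 517.841, 197.024], [0.0, 0.0, 1.0]], 'extrinsics': [[0.677, -0.736, 0.012, -0.349], [-0.532, -0.5, -0.683, 0.337], [0.509, 0.456, -0.73, 1.234], [0.0, 0.0, 0.0, 1.0]]}
side {'K': [[404.393, 0.0, 320.872], [0.0, 404.393, 198.911], [0.0, 0.0, 1.0]], 'extrinsics': [[-0.999, 0.044, -0.007, 0.534], [0.034, 0.653, -0.756, 0.043], [-0.029, -0.756, -0.654, 1.125], [0.0, 0.0, 0.0, 1.0]]}
wrist {'K': [[296.587, 0.0, 323.759], [0.0, 296.587, 198.19], [0.0, 0.0, 1.0]], 'hand_eye': [[0.001, -0.961, -0.278, 0.071], [1.0, 0.001, 0.001, -0.0], [-0.001, -0.278, 0.961, -0.143], [0.0, 0.0, 0.0, 1.0]]}
```

View pics/scene0.png

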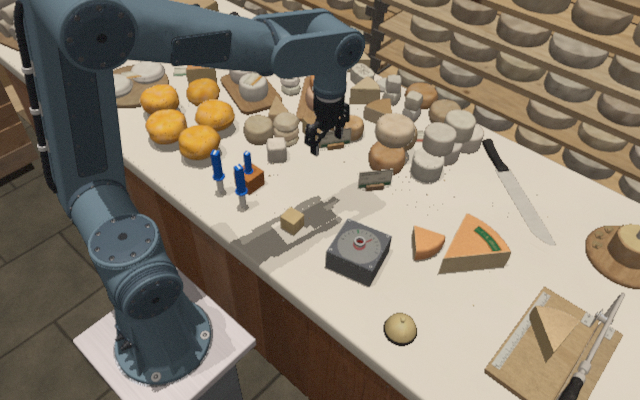

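View pics/side0.png

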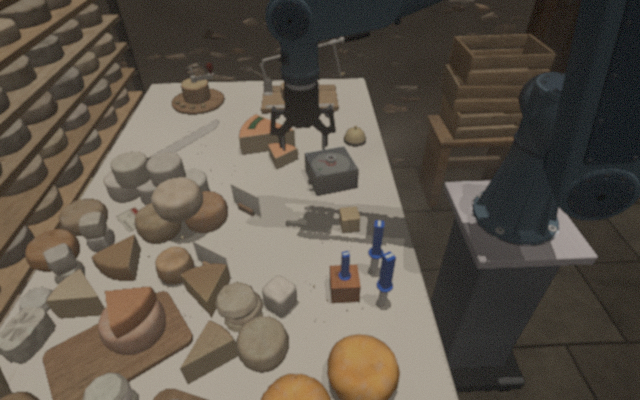

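The scene view shows three blue-handled tools: A at (248,162), in the brown wooden block; B at (217,165) and C at (240,180), both standing free on grey and white stems. The side view shows A at (345,265), B at (377,240) and C at (386,270). The dial unit is at scene (359,250) and side (331,170). By the description I choose A, the one in the wooden block, and will check its size in a crop.

```bash
cat > h.py <<'E'
import cv2,numpy as np
from bench import sensors,vision
from scipy.spatial.transform import Rotation as R
def pose():
    o=sensors.get_obs(); T=np.eye(4); q=o["eef_rot"]; T[:3,:3]=R.from_quat([*q[1:],q[0]]).as_matrix(); T[:3,3]=o["eef_pos"]; return T
def cam(n,T=None):
    m=vision.camera_model(n); K=np.array(m["K"])
    C=T@np.array(m["hand_eye"]) if n=="wrist" else np.linalg.inv(np.array(m["extrinsics"]))
    return K,C
def ray(KC,p):
    K,C=KC; d=C[:3,:3]@np.linalg.inv(K)@[p[0],p[1],1.]; return C[:3,3],d/np.linalg.norm(d)
def plane(KC,p,z):
    o,d=ray(KC,p); return o+d*(z-o[2])/d[2]
def tri(r):
    A=sum(np.eye(3)-np.outer(d,d) for o,d in r); b=sum((np.eye(3)-np.outer(d,d))@o for o,d in r); x=np.linalg.solve(A,b)
    return x,[np.linalg.norm(np.cross(x-o,d)) for o,d in r]
def proj(KC,X):
    K,C=KC; c=K@(np.linalg.inv(C)@[*X,1])[:3]; return c[:2]/c[2]
def blobs(im,lo,hi,amin=15):
    m=cv2.inRange(cv2.cvtColor(im,cv2.COLOR_BGR2HSV),lo,hi)
    n,l,s,c=cv2.connectedComponentsWithStats(m); return m,[(s[i].tolist(),c[i].round(1).tolist()) for i in range(1,n) if s[i][4]>=amin]
E
python3 - <<'E'
from h import *
a=cv2.imread("pics/scene0.png");b=cv2.imread("pics/side0.png")
c=np.hstack([cv2.resize(a[140:220,200:280],(390,390),interpolation=2),cv2.resize(b[210:310,320:420],(390,390),interpolation=2)]); cv2.imwrite("pics/crop1.png",c)
for n,i in(("scene",a),("side",b)):
    print(n,"blue",blobs(i,(105,150,60),(130,255,255))[1]); print("red",[x for x in blobs(i,(170,90,60),(180,255,255),3)[1]])
    print("green",blobs(i,(45,80,50),(85,255,255),3)[1])
S=cam("scene");D=cam("side")
w=cv2.imread("pics/wrist0.png")
for z in(0.083,): print("collar",plane(S,(360,241),z),plane(D,(330,160),z),tri([ray(S,(360,241)),ray(D,(330,160))]))
for nm,p,q in(("A",(247.5,153),(346,254)),("B",(215,152),(377,222)),("C",(238,167),(388,256))): print(nm,tri([ray(S,p),ray(D,q)]))
E
```

```text
scene blue [([211, 150, 14, 31, 239], [216.7, 166.0]), ([234, 153, 19, 43, 370], [242.4, 175.4])]
red [([358, 248, 3, 1, 3], [359.0, 248.0])]
green [([345, 142, 4, 1, 4], [346.5, 142.0]), ([384, 183, 5, 1, 5], [386.0, 183.0]), ([475, 227, 25, 24, 172], [487.6, 238.8])]
side blue []
red []
green []
collar [ 0.49568375 -0.19284529  0.083     ] [ 0.4998481  -0.17044207  0.083     ] (array([ 0.500567  , -0.18774499,  0.0721275 ]), [np.float64(0.0021726072052531457), np.float64(0.002172607205253238)])
A (array([0.49338993, 0.2303116 , 0.12590952]), [np.float64(0.0027522957982132777), np.float64(0.0027522957982133193)])
B (array([0.41011984, 0.22734068, 0.19933733]), [np.float64(0.022047649072762035), np.float64(0.022047649072762104)])
C (array([0.4207312 , 0.2204634 , 0.11726362]), [np.float64(0.023232875742365166), np.float64(0.023232875742365353)])
```

View pics/crop1.png

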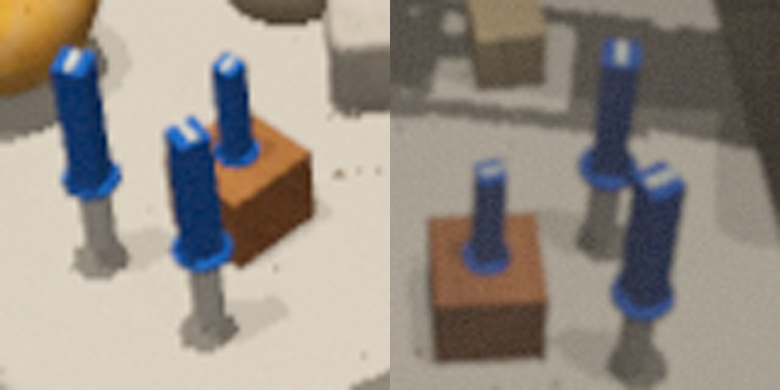

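View pics/wrist0.png

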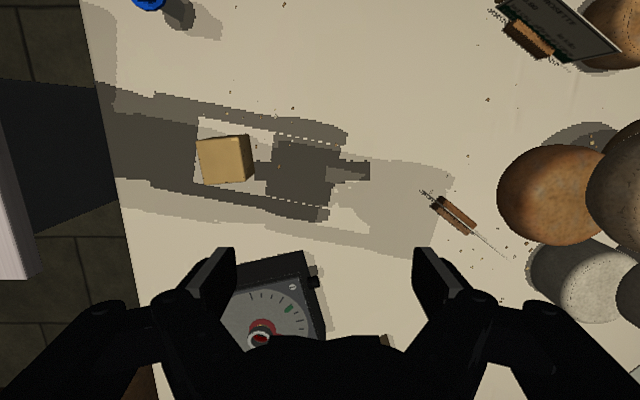

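The crop confirms A: it is the smallest of the three and the only one in the wooden block, scene (247,153) and side (346,254). Its top triangulates to z = 0.126 against an expected 0.130. The wrist view shows the dial at (275,310), with its red hub at (260,335) and the green flag at (288,308). Next I check where B and C stand.

```bash
python3 - <<'E'
from h import *
S=cam("scene");D=cam("side")
# crop scale 390/80 and 390/100
s=lambda u,v:(200+u*80/390,140+v*80/390); d=lambda u,v:(320+(u-390)*100/390,210+v*100/390)
for nm,p,q in(("A",s(230,65),d(490,170)),("B-C",s(75,60),d(660,178)),("C-B",s(187,133),d(622,52))): print(nm,tri([ray(S,p),ray(D,q)]))
for nm,p,q in(("Bfoot",s(100,262),d(637,365)),("Cfoot",s(208,330),d(600,240))): print(nm,plane(S,p,0.01),plane(D,q,0.01))
print("block top corners",[plane(S,s(u,v),.056).round(3) for u,v in((312,155),(232,205))],[plane(D,d(u,v),.056).round(3) for u,v in((428,218),(540,216),(546,300),(430,302))])
K=cam("wrist",pose()); print("dial hub",plane(K,(260,335),.083),"flag",plane(K,(288,308),.073))
E
```

```text
A (array([0.49305804, 0.22978941, 0.12582191]), [np.float64(0.0015989209726822902), np.float64(0.001598920972682417)])
B-C (array([0.4111181 , 0.26871405, 0.1592778 ]), [np.float64(0.002102683459551816), np.float64(0.0021026834595518013)])
C-B (array([0.41547611, 0.17663797, 0.15901509]), [np.float64(0.001155529110050718), np.float64(0.0011555291100507604)])
Bfoot [0.39930818 0.25595768 0.01      ] [0.40851532 0.27921911 0.01      ]
Cfoot [0.40672656 0.16632003 0.01      ] [0.41663159 0.18884865 0.01      ]
block top corners [array([0.522, 0.193, 0.056]), array([0.459, 0.197, 0.056])] [array([0.523, 0.205, 0.056]), array([0.458, 0.206, 0.056]), array([0.461, 0.266, 0.056]), array([0.526, 0.264, 0.056])]
dial hub [ 0.49980081 -0.18047275  0.083     ] flag [ 0.53254616 -0.1507621   0.073     ]
```

B and C are taller (0.16 m) at x ≈ 0.413, y ≈ 0.268 and 0.177, which leaves room for the fingers. The block axis is near (0.492, 0.232). I move to hover over it.

carry_out(deltas="50 -18 0 0 0 0 0; 105 -37 0 0 0 0 0; 160 -57 0 0 0 0 0; 210 -75 0 0 0 0 0; 230 -82 0 0 0 0 0; 230 -82 0 0 0 0 0; 230 -82 0 0 0 0 0; 230 -82 0 0 0 0 0")

```text
time_s: 1.15
eef_pos: [0.4934, 0.229, 0.2312]
eef_rot: [0.0, 0.708, 0.707, -0.0]
wrist_force: [-0.2, -0.4, 0.2]
opening: 0.999
grasp_force: 0.0
```

```bash
python3 - <<'E'
from h import *
T=pose(); im=vision.camera("wrist"); cv2.imwrite("pics/w1.png",im); K=cam("wrist",T); np.save("T1.npy",T); print(T[:3,3])
print(proj(K,(.492,.232,.13)),proj(K,(.492,.232,.056)))
print(blobs(im,(100,120,50),(130,255,255))[1])
u,v=proj(K,(.492,.232,.13)).astype(int); c=im[max(0,v-60):v+60,u-80:u+80]; print(u,v); cv2.imwrite("pics/c2.png",cv2.resize(c,None,fx=5,fy=5,interpolation=2))
E
```

```text
[0.49343478 0.22898585 0.23117502]
[321.95287127 195.40693516] [322.28931274 177.18124556]
[([190, 125, 71, 49, 1425], [227.5, 147.9]), ([311, 166, 25, 40, 671], [323.2, 183.5]), ([228, 212, 43, 72, 1269], [248.4, 238.3])]
321 195
```

View pics/c2.png

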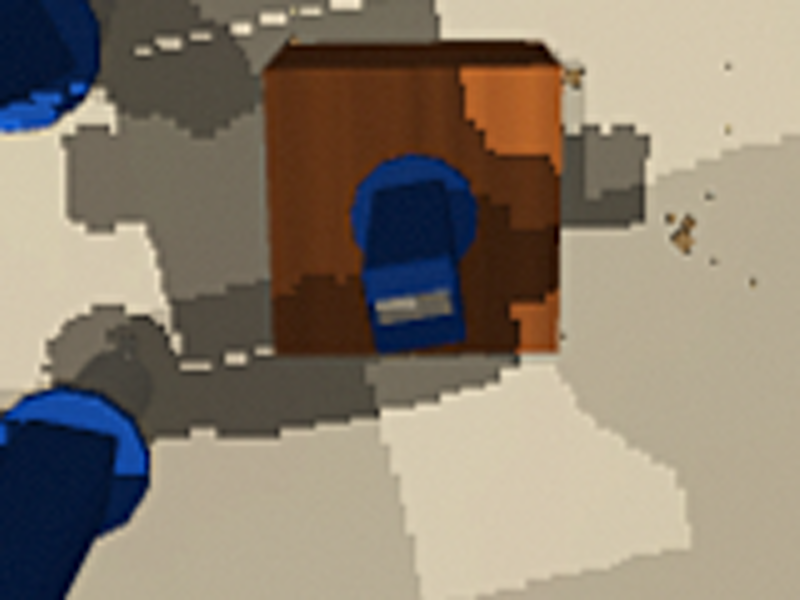

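The tool's handle top is a square centred at crop (415,305), i.e. pixel (324,196). It is turned about 0.13 rad CCW, and the white stripe runs roughly along +x. The collar is at crop (415,213), concentric with the block.

```bash
python3 - <<'E'
from h import *
T=np.load("T1.npy");K=cam("wrist",T)
a=plane(K,(324,196),.130);b=plane(K,(324,177.6),.060);c=plane(K,(241+416/5,135+211/5),.056);print(a,b,c)
print(((np.linalg.inv(T)@[*((a+b)/2)[:2],.078,1])*1000).round(1))
E
```

```text
[0.49374901 0.23147286 0.13      ] [0.49386483 0.23239638 0.06      ] [0.49409029 0.23197834 0.056     ]
[3.000e+00 4.000e-01 1.532e+02 1.000e+03]
```

carry_out(deltas="3 0 0 0 0 -0.13 0; 3 0 50 0 0 -0.13 0; 3 0 100 0 0 -0.13 0; 3 0 140 0 0 -0.13 0; 3 0 153 0 0 -0.13 0; 3 0 153 0 0 -0.13 0; 3 0 153 0 0 -0.13 0.85; 3 0 153 0 0 -0.13 1; 3 0 153 0 0 -0.13 1; 3 0 153 0 0 -0.13 1; 3 0 153 0 0 -0.13 1; 3 0 153 0 0 -0.13 1")

```text
time_s: 2.7
eef_pos: [0.4935, 0.2332, 0.079]
eef_rot: [0.0, 0.66, 0.752, 0.0]
wrist_force: [-0.4, -1.1, 6.3]
opening: 0.178
grasp_force: 58.8
```

Gripped: the opening of 15 mm fits the 16 mm handle. I lift, then go to a view pose beside the dial.

carry_out(deltas="0 0 -10 0 0 0 1; 0 0 -40 0 0 0 1; 0 0 -80 0 0 0 1; 0 0 -110 0 0 0 1; -30 -4 -110 0 0 0 1; -80 -9 -110 0 0 0 1; -135 -16 -110 0 0 0 1; -190 -22 -110 0 0 0 1; -245 -29 -110 0 0 0 1; -300 -35 -110 0 0 0 1; -355 -42 -110 0 0 0 1; -405 -48 -110 0 0 0 1")

```text
time_s: 4.2
eef_pos: [0.4975, -0.1767, 0.1886]
eef_rot: [0.0, 0.66, 0.751, 0.0]
wrist_force: [0.4, 0.0, -0.7]
opening: 0.179
grasp_force: 59.1
```

carry_out(deltas="-50 -6 0 0 0 0 1; -70 -8 0 0 0 0 1; -70 -8 0 0 0 0 1; -70 -8 0 0 0 0 1; -70 -8 0 0 0 0 1; -70 -8 0 0 0 0 1")

```text
time_s: 4.95
eef_pos: [0.4992, -0.2442, 0.1884]
eef_rot: [-0.0, 0.659, 0.752, 0.0]
wrist_force: [0.1, 0.2, -0.9]
opening: 0.181
grasp_force: 59.1
```

```bash
python3 - <<'E'
from h import *
print(sensors.get_obs()["wrist_force"],sensors.get_obs()["torque"])
T=pose(); im=vision.camera("wrist"); cv2.imwrite("pics/w2.png",im); np.save("T2.npy",T); K=cam("wrist",T); print(T[:3,3])
print(proj(K,(.5,-.184,.083)),"tip",proj(K,(T@[0,0,.073,1])[:3]))
c=im[40:260,180:460]; cv2.imwrite("pics/c3.png",cv2.resize(c,None,fx=2.7,fy=2.7,interpolation=2))
print("red",blobs(im,(170,90,50),(180,255,255),5)[1],blobs(im,(0,130,60),(6,255,255),5)[1]);print("green",blobs(im,(45,80,40),(90,255,255),5)[1])
E
```

```text
[ 0.1203346   0.18935256 -0.90864502] [0.08444371 0.05326722 0.03388534]
[ 0.49924856 -0.24420835  0.18839939]
[334.19502229 127.19223503] tip [323.52525941 209.12080566]
red [] [([313, 112, 35, 15, 69], [328.0, 116.4]), ([312, 128, 1, 6, 6], [312.0, 130.5]), ([347, 140, 23, 13, 61], [357.2, 145.4])]
green [([368, 94, 13, 11, 68], [374.3, 99.0])]
```

View pics/c3.png

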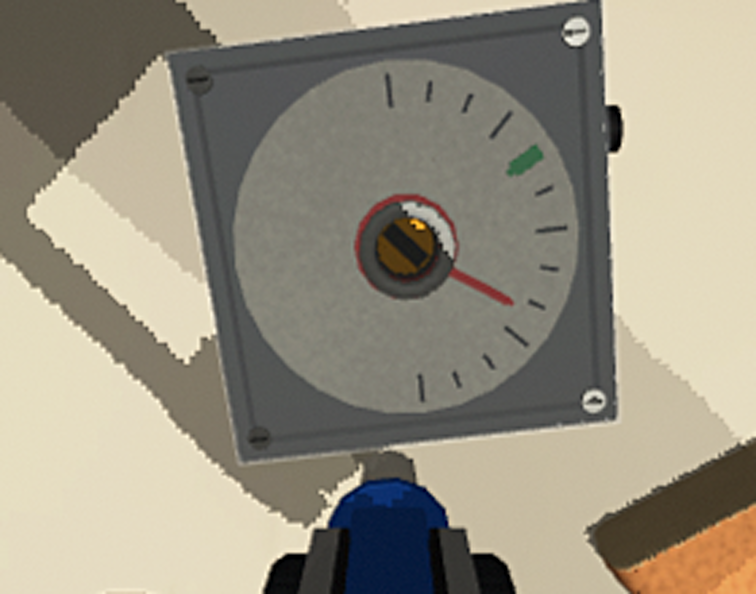

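The wrist crop shows everything needed:
- The collar rim is centred at crop (407,246).
- The screw slot runs from (388,226) to (427,266).
- The pointer tip is at (512,301).
- The flag's inner tip is at (508,170).

```bash
python3 - <<'E'
from h import *
T=np.load("T2.npy");K=cam("wrist",T)
P=lambda u,v,z:plane(K,(180+u/2.7,40+v/2.7),z)
im=cv2.imread("pics/w2.png")
# rim: dark grey ring fit on crop points by eye + disc
c=P(407,246,.083);print("rim",c,"rim radius",[np.linalg.norm(P(u,v,.083)-c).round(4) for u,v in((360,246),(407,299),(375,284))])
for z in(.066,.07,.073):
    d=P(405.5,235.5,z); p=P(512,301,z);f=P(508,170,z)
    print(z,"disc",d.round(4)); 
    for n,x in(("ptr",p),("flag",f)):
        e=x-c; print(n,x.round(4),"r",np.hypot(*e[:2]).round(4),"ang",np.arctan2(e[1],e[0]).round(3))
# pointer line, slot
p=P(455,266,.07)-P(512,301,.07);print("ptrline",np.arctan2(-p[1],-p[0]))
s=P(427,266,.06)-P(388,226,.06);print("slot",np.arctan2(s[1],s[0]))
x=T[:3,1];print("tool y ang",np.arctan2(x[1],x[0]))
u,v=180+407/2.7,40+246/2.7;cc=im[int(v)-22:int(v)+22,int(u)-28:int(u)+28];cv2.imwrite("pics/c4.png",cv2.resize(cc,None,fx=12,fy=12,interpolation=2));print(int(u),int(v))
E
```

```text
rim [ 0.49764302 -0.18746353  0.083     ] rim radius [np.float64(0.0142), np.float64(0.016), np.float64(0.015)]
0.066 disc [ 0.4972 -0.1852  0.066 ]
ptr [ 0.535  -0.2014  0.066 ] r 0.0398 ang -0.357
flag [ 0.5265 -0.161   0.066 ] r 0.0392 ang 0.742
0.07 disc [ 0.4971 -0.185   0.07  ]
ptr [ 0.5343 -0.201   0.07  ] r 0.0391 ang -0.353
flag [ 0.526  -0.1612  0.07  ] r 0.0386 ang 0.748
0.073 disc [ 0.497  -0.1849  0.073 ]
ptr [ 0.5338 -0.2007  0.073 ] r 0.0385 ang -0.35
flag [ 0.5256 -0.1613  0.073 ] r 0.0382 ang 0.753
ptrline -0.404422807567176
slot -0.6502670804240361
tool y ang 0.13149949164045774
330 131
```

View pics/c4.png

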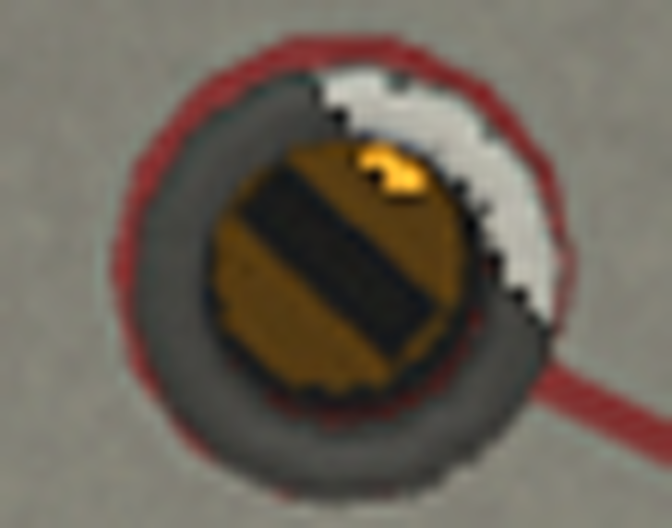

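The close crop gives the rim circle centred at (345,282), i.e. pixel (330.3,132.0). The slot's centre line runs from (264,187) to (412,331). I check the held tool's offset in the same image, so that the bore is measured relative to the tool.

```bash
python3 - <<'E'
from h import *
T=np.load("T2.npy");K=cam("wrist",T)
Q=lambda u,v,z:plane(K,(302+(u-6)/12,109+(v-6)/12),z)
print("rim",Q(345,282,.083)); 
for z in(.050,.06,.069): 
    s=Q(412,331,z)-Q(264,187,z); print(z,"brass",Q(342,268,z).round(4),"slot mid",Q(338,259,z).round(4),"ang",np.arctan2(s[1],s[0]).round(3), "brass diam",np.linalg.norm(Q(470,268,z)-Q(215,268,z)).round(4))
im=cv2.imread("pics/w2.png").astype(int); print([(r,im[r,323].tolist()) for r in range(200,224)])
for p in((.014,0,.023),(.0075,0,.063),(.014,0,.019)): print(p,proj(K,(T@[*p,1])[:3]),proj(K,(T@[p[0]+.002,*p[1:],1])[:3]))
print("rows225 blue cols",[c for c in range(290,360) if im[222,c,0]>im[222,c,2]+40][::100] , [c for c in range(290,360) if im[222,c,0]>im[222,c,2]+40][-1:])
d=(np.linalg.inv(T)@[*Q(345,282,.083),1])*1000; print("in tool",d)
E
```

```text
rim [ 0.49734362 -0.18822086  0.083     ]
0.05 brass [ 0.498  -0.1892  0.05  ] slot mid [ 0.4976 -0.1885  0.05  ] ang -0.624 brass diam 0.0197
0.06 brass [ 0.4977 -0.1886  0.06  ] slot mid [ 0.4973 -0.188   0.06  ] ang -0.624 brass diam 0.019
0.069 brass [ 0.4974 -0.1881  0.069 ] slot mid [ 0.497  -0.1875  0.069 ] ang -0.624 brass diam 0.0184
[(200, [84, 87, 85]), (201, [82, 84, 83]), (202, [82, 83, 83]), (203, [81, 81, 80]), (204, [77, 79, 76]), (205, [122, 133, 136]), (206, [158, 177, 183]), (207, [64, 72, 76]), (208, [73, 82, 86]), (209, [70, 79, 83]), (210, [71, 79, 82]), (211, [70, 79, 82]), (212, [71, 80, 84]), (213, [71, 80, 83]), (214, [71, 80, 84]), (215, [70, 80, 86]), (216, [68, 74, 79]), (217, [60, 42, 30]), (218, [74, 30, 4]), (219, [112, 52, 19]), (220, [115, 51, 14]), (221, [110, 47, 11]), (222, [111, 49, 15]), (223, [111, 48, 13])]
(0.014, 0, 0.023) [323.5741222  213.15399766] [323.5781742  209.94057884]
(0.0075, 0, 0.063) [323.54063094 203.63008798] [323.5438378  200.99344616]
(0.014, 0, 0.019) [323.57699022 215.41561402] [323.58114267 212.13730865]
rows225 blue cols [310] [338]
in tool [  55.74836231    5.44944257  105.40247758 1000.        ]
```

By camera, the held tool sits about 2.4 mm toward tool −x (row 217 seen, 213 predicted). I turn the blade to the slot angle (−0.624) and look once more from there, which separates calibration bias from a real offset.

carry_out(deltas="2 -7 0 0 0 0.15 1; 5 -14 0 0 0 0.31 1; 7 -21 0 0 0 0.47 1; 10 -28 0 0 0 0.63 1; 12 -36 0 0 0 0.755 1; 12 -36 0 0 0 0.755 1; 12 -36 0 0 0 0.755 1; 12 -36 0 0 0 0.755 1")

```text
time_s: 6.0
eef_pos: [0.4621, -0.238, 0.1883]
eef_rot: [0.0, 0.89, 0.456, 0.0]
wrist_force: [-0.1, -0.4, -0.5]
opening: 0.174
grasp_force: 59.0
```

```bash
python3 - <<'E'
from h import *
T=pose(); im=vision.camera("wrist"); cv2.imwrite("pics/w3.png",im); np.save("T3.npy",T); K=cam("wrist",T); print(T[:3,3],np.arctan2(T[1,1],T[0,1]))
u,v=np.round(proj(K,(.4973,-.1882,.083))).astype(int); print(u,v)
c=im[v-45:v+105,u-60:u+60]; cv2.imwrite("pics/c5.png",cv2.resize(c,(480,600),interpolation=2))
print([(r,im[r,323].tolist()) for r in range(203,222)])
for p in((.014,0,.023),(.0075,0,.063)): print(p,proj(K,(T@[*p,1])[:3]))
E
```

```text
[ 0.46210697 -0.23803732  0.18834603] -0.6234687626407823
323 125
[(203, [87, 87, 86]), (204, [87, 87, 87]), (205, [85, 87, 87]), (206, [79, 84, 86]), (207, [71, 82, 86]), (208, [72, 81, 85]), (209, [72, 82, 86]), (210, [73, 82, 86]), (211, [75, 83, 87]), (212, [73, 81, 86]), (213, [73, 81, 85]), (214, [73, 83, 87]), (215, [73, 84, 90]), (216, [72, 79, 82]), (217, [66, 44, 34]), (218, [64, 21, 0]), (219, [83, 37, 12]), (220, [81, 35, 9]), (221, [79, 34, 6])]
(0.014, 0, 0.023) [324.32831157 212.93691561]
(0.0075, 0, 0.063) [324.15350913 203.4943782 ]
```

View pics/c5.png

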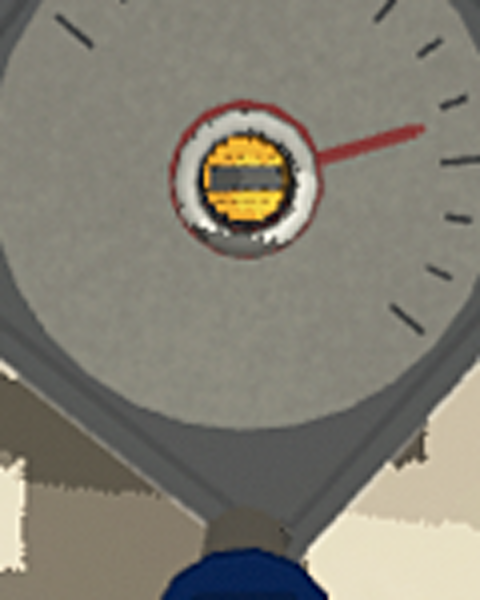

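In this view the slot is horizontal, so it lies in line with the gripper's closing axis. The rim is at pixel (324.2,124.8), where predicted, so the tool offset is real. I go over the bore, 63.5 mm along tool x, then down to just above the highest possible screw.

carry_out(deltas="30 0 0 0 0 0 1; 55 0 0 0 0 0 1; 63.5 0 0 0 0 0 1; 63.5 0 0 0 0 0 1; 63.5 0 10 0 0 0 1; 63.5 0 20 0 0 0 1; 63.5 0 28 0 0 0 1; 63.5 0 33 0 0 0 1; 63.5 0 38 0 0 0 1; 63.5 0 42 0 0 0 1; 63.5 0 44 0 0 0 1; 63.5 0 44 0 0 0 1")

```text
time_s: 7.55
eef_pos: [0.499, -0.1865, 0.1443]
eef_rot: [-0.0, 0.89, 0.455, -0.0]
wrist_force: [-0.2, 0.4, -0.7]
opening: 0.175
grasp_force: 59.0
```

carry_out(deltas="0 0 2 0 0 0 1; 0 0 4 0 0 0 1; 0 0 4 0 0 0 1; 0 0 4 0 0 0 1")

```text
time_s: 8.05
eef_pos: [0.499, -0.1865, 0.1403]
eef_rot: [0.0, 0.89, 0.455, -0.0]
wrist_force: [0.9, 0.1, 0.5]
opening: 0.173
grasp_force: 59.0
```

carry_out(deltas="0 0 2 0 0 0 1; 0 0 4 0 0 0 1; 0 0 4 0 0 0 1; 0 0 4 0 0 0 1")

```text
time_s: 8.55
eef_pos: [0.499, -0.1865, 0.1363]
eef_rot: [0.0, 0.89, 0.455, -0.0]
wrist_force: [0.4, -0.3, -1.7]
opening: 0.18
grasp_force: 59.0
```

carry_out(deltas="0 0 2 0 0 0 1; 0 0 3 0 0 0 1; 0 0 3 0 0 0 1; 0 0 3 0 0 0 1")

```text
time_s: 9.05
eef_pos: [0.499, -0.1865, 0.1333]
eef_rot: [0.0, 0.89, 0.455, 0.0]
wrist_force: [0.2, 0.8, -1.0]
opening: 0.176
grasp_force: 59.0
```

carry_out(deltas="0 0 2 0 0 0 1; 0 0 3 0 0 0 1; 0 0 3 0 0 0 1; 0 0 3 0 0 0 1")

```text
time_s: 9.55
eef_pos: [0.499, -0.1865, 0.1303]
eef_rot: [-0.0, 0.89, 0.455, -0.0]
wrist_force: [0.6, -0.7, -0.6]
opening: 0.176
grasp_force: 59.0
```

carry_out(deltas="0 0 2 0 0 0 1; 0 0 3 0 0 0 1; 0 0 3 0 0 0 1; 0 0 3 0 0 0 1")

```text
time_s: 10.05
eef_pos: [0.499, -0.1865, 0.1273]
eef_rot: [-0.0, 0.89, 0.455, -0.0]
wrist_force: [-0.2, 0.6, -0.1]
opening: 0.177
grasp_force: 59.0
```

carry_out(deltas="0 0 2 0 0 0 1; 0 0 2 0 0 0 1; 0 0 2 0 0 0 1")

```text
time_s: 10.42
eef_pos: [0.4989, -0.1865, 0.1252]
eef_rot: [-0.0, 0.89, 0.455, -0.0]
wrist_force: [0.4, 1.3, -0.4]
opening: 0.183
grasp_force: 59.0
```

carry_out(deltas="0 0 2 0 0 0 1; 0 0 2 0 0 0 1; 0 0 2 0 0 0 1")

```text
time_s: 10.8
eef_pos: [0.4989, -0.1865, 0.1233]
eef_rot: [-0.0, 0.89, 0.455, -0.0]
wrist_force: [-1.2, -0.0, -1.2]
opening: 0.179
grasp_force: 59.0
```

carry_out(deltas="0 0 1 0 0 0 1; 0 0 2 0 0 0 1; 0 0 2 0 0 0 1")

```text
time_s: 11.18
eef_pos: [0.4992, -0.1866, 0.1221]
eef_rot: [0.0, 0.89, 0.456, 0.0]
wrist_force: [-1.7, 1.7, 5.1]
opening: 0.178
grasp_force: 60.0
```

Contact: about 5.8 N with the blade edge at 0.049. I ease 1 mm back and turn 0.3 rad CCW about the tool's own axis, then look.

carry_out(deltas="0 0 -1 0 0 0 1; 0 -0.2 -1 0 0 -0.1 1; 0 -0.5 -1 0 0 -0.2 1; -0.1 -0.7 -1 0 0 -0.3 1; -0.1 -0.7 -1 0 0 -0.3 1; -0.1 -0.7 -1 0 0 -0.3 1")

```text
time_s: 11.92
eef_pos: [0.4984, -0.1866, 0.1223]
eef_rot: [0.0, 0.813, 0.583, -0.0]
wrist_force: [-0.9, -3.1, -1.3]
opening: 0.176
grasp_force: 59.0
```

```bash
cat > ang.py <<'E'
from h import *
import sys
# pointer & flag angles about the bore axis from the wrist view
T=pose(); im=vision.camera("wrist"); cv2.imwrite(f"pics/{sys.argv[1]}.png",im); K=cam("wrist",T); c=np.array([.4975,-.1883])
hsv=cv2.cvtColor(im,cv2.COLOR_BGR2HSV)
for n,lo,hi in(("red",(0,110,60),(8,255,255)),("red2",(172,110,60),(180,255,255)),("green",(45,60,40),(90,255,255))):
    vs,us=np.nonzero(cv2.inRange(hsv,lo,hi)); P=np.array([plane(K,p,.07)[:2] for p in zip(us,vs)]).reshape(-1,2)-c
    r=np.hypot(*P.T); a=np.arctan2(P[:,1],P[:,0]); k=(r>.02)&(r<.055)&(abs(a)<1.7)
    if k.sum(): print(n,k.sum(),"ang",np.median(a[k]).round(3),"r",r[k].min().round(4),r[k].max().round(4),"tip ang",np.median(a[k][r[k]>r[k].max()-.005]).round(3),"base ang",np.median(a[k][r[k]<r[k].min()+.005]).round(3))
o=sensors.get_obs();print("grip yaw",np.arctan2(T[1,1],T[0,1]).round(3),"F",o["wrist_force"].round(1),"M",o["torque"].round(3),"p",T[:3,3].round(4))
E
python3 ang.py w4
```

```text
red 104 ang -0.266 r 0.02 0.0388 tip ang -0.278 base ang -0.24
red2 1 ang -0.272 r 0.0388 0.0388 tip ang -0.272 base ang -0.272
green 115 ang 0.763 r 0.0402 0.0516 tip ang 0.764 base ang 0.763
grip yaw -0.327 F [-0.6 -4.1 -0.9] M [-0.814  0.133  0.007] p [ 0.4984 -0.1866  0.1223]
```

View pics/w4.png

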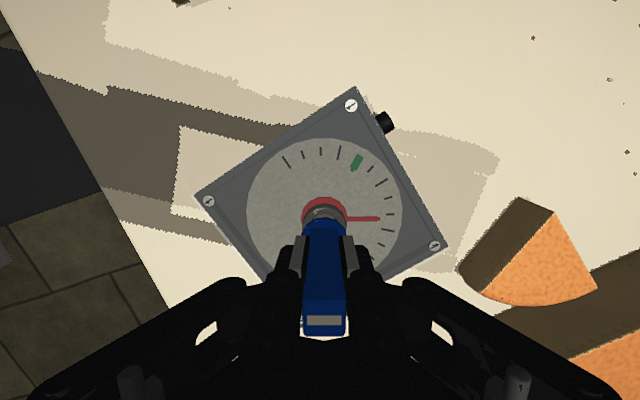

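The blade is engaged. The pointer has moved to −0.278 (it was about −0.37) at pixel (378,218), and the flag is at 0.764, pixel (357,162). There is 4 N of side load, so I shift 0.8 mm toward −y, press 1 mm more and go on turning.

carry_out(deltas="-0.75 0.25 0 0 0 0 1; -0.75 0.25 1 0 0 0 1; -0.8 0 1 0 0 -0.1 1; -0.8 -0.2 1 0 0 -0.2 1; -0.9 -0.5 1 0 0 -0.3 1; -0.9 -0.7 1 0 0 -0.4 1; -1.0 -0.9 1 0 0 -0.5 1; -1.2 -1.1 1 0 0 -0.6 1; -1.4 -1.4 1 0 0 -0.75 1; -1.4 -1.4 1 0 0 -0.75 1; -1.4 -1.4 1 0 0 -0.75 1")

```text
time_s: 13.35
eef_pos: [0.4969, -0.1871, 0.1221]
eef_rot: [0.0, 0.542, 0.84, 0.0]
wrist_force: [-1.9, -1.5, 5.3]
opening: 0.183
grasp_force: 59.8
```

```bash
python3 ang.py w5
```

```text
red 131 ang 0.477 r 0.0201 0.0389 tip ang 0.468 base ang 0.495
red2 3 ang 0.513 r 0.0299 0.0348 tip ang 0.513 base ang 0.513
green 114 ang 0.785 r 0.0392 0.0505 tip ang 0.784 base ang 0.786
grip yaw 0.424 F [-1.7 -0.6  5.7] M [-0.268  0.401 -0.034] p [ 0.4969 -0.1871  0.1221]
```

carry_out(deltas="0 0 -0.5 0 0 0 1; 0 -0.2 -0.5 0 0 -0.1 1; 0 -0.5 -0.5 0 0 -0.2 1; -0.1 -0.7 -0.5 0 0 -0.3 1; -0.1 -0.7 -0.5 0 0 -0.3 1; -0.1 -0.7 -0.5 0 0 -0.3 1")

```text
time_s: 14.15
eef_pos: [0.4963, -0.1875, 0.1221]
eef_rot: [0.0, 0.411, 0.911, 0.0]
wrist_force: [0.1, -1.8, 4.5]
opening: 0.179
grasp_force: 59.7
```

```bash
python3 ang.py w6; python3 - <<'E'
import cv2; i=cv2.imread('pics/w6.png'); cv2.imwrite('pics/c6.png',cv2.resize(i[100:280,220:440],None,fx=3.3,fy=3.3,interpolation=2))
E
```

```text
red 129 ang 0.776 r 0.0201 0.0388 tip ang 0.766 base ang 0.793
green 108 ang 0.792 r 0.0388 0.05 tip ang 0.788 base ang 0.797
grip yaw 0.723 F [-0.6 -1.1  4.4] M [-0.237  0.111 -0.031] p [ 0.4963 -0.1875  0.1221]
```

View pics/c6.png

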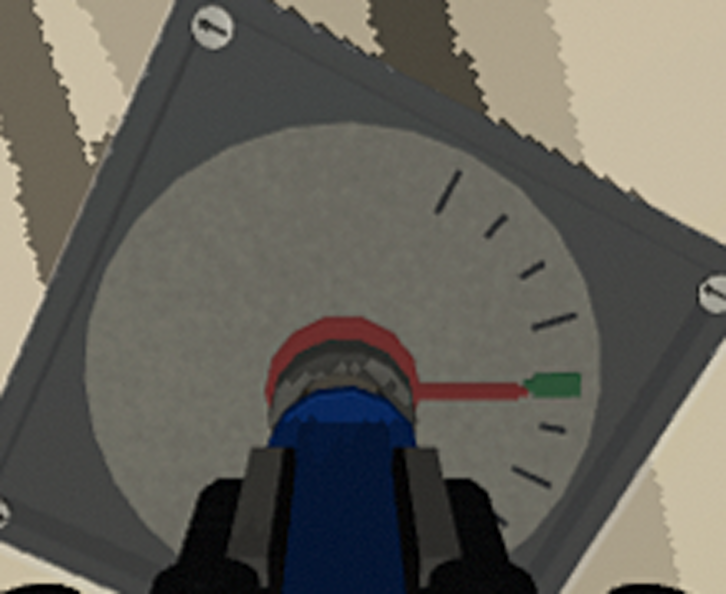

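The pointer tip at crop (525,392) meets the flag's tip at (527,386), about 1 mm short. I add a 0.03 rad nudge, ease the pressure, turn back into the slot's play and draw out upward.

carry_out(deltas="0 -0.1 0 0 0 -0.03 1; 0 -0.1 0 0 0 -0.03 1; 0 -0.1 0 0 0 -0.03 1; 0 -0.1 -1.5 0 0 -0.03 1; 0 0.1 -1.5 0 0 0.05 1; 0 0.4 -1.5 0 0 0.14 1; 0 0.4 -1.5 0 0 0.14 1")

```text
time_s: 15.08
eef_pos: [0.4958, -0.1869, 0.1227]
eef_rot: [-0.001, 0.473, 0.881, 0.0]
wrist_force: [0.2, -1.5, -0.9]
opening: 0.181
grasp_force: 59.1
```

```bash
python3 ang.py w7
```

```text
red 115 ang 0.797 r 0.02 0.0388 tip ang 0.785 base ang 0.814
red2 5 ang 0.801 r 0.0228 0.0389 tip ang 0.79 base ang 0.785
green 110 ang 0.789 r 0.0392 0.0505 tip ang 0.785 base ang 0.794
grip yaw 0.586 F [-0.  -0.4 -1.5] M [-0.296 -0.027 -0.059] p [ 0.4958 -0.1869  0.1227]
```

carry_out(deltas="0 0 -2 0 0 0 1; 0 0 -5 0 0 0 1; 0 0 -9 0 0 0 1; 0 0 -14 0 0 0 1; 0 0 -25 0 0 0 1; 0 0 -40 0 0 0 1; 0 0 -55 0 0 0 1; 0 0 -67 0 0 0 1; 0 0 -67 0 0 0 1")

```text
time_s: 16.25
eef_pos: [0.497, -0.1877, 0.1918]
eef_rot: [0.001, 0.473, 0.881, -0.0]
wrist_force: [0.2, -0.3, -1.7]
opening: 0.18
grasp_force: 59.0
```

```bash
python3 ang.py w8; python3 - <<'E'
from h import *
T=pose()
# target TCP over block: grip pose was (0.4935,0.2332) yaw .1315
for y in(.2332,): print("to block in tool mm",((np.linalg.inv(T)@[.4935,y,T[2,3],1])*1000).round(1))
E
```

```text
red 59 ang 0.777 r 0.0205 0.039 tip ang 0.767 base ang 0.785
red2 2 ang 0.817 r 0.0217 0.0382 tip ang 0.785 base ang 0.849
green 63 ang 0.775 r 0.04 0.0505 tip ang 0.774 base ang 0.777
grip yaw 0.585 F [-1.   0.6 -1. ] M [-0.035 -0.021 -0.012] p [ 0.497  -0.1877  0.1918]
to block in tool mm [ 3.522e+02  2.297e+02 -3.000e-01  1.000e+03]
```

The setting held: pointer 0.767, flag 0.774. Next I compute the block's centre from its corners in the earlier picture and re-check the tool's offset in the grip.

```bash
python3 - <<'E'
from h import *
T1=np.load("T1.npy");K1=cam("wrist",T1)
cs=[plane(K1,(241+u/5-.4,135+v/5-.4),.056) for u,v in((265,68),(562,66),(559,353),(274,354))]; print(np.round(cs,4)); print("centre",np.mean(cs,0))
T=pose();K=cam("wrist",T);im=cv2.imread("pics/w8.png").astype(int)
print([(r,im[r,323].tolist()) for r in range(200,222)])
for p in((.014,0,.023),(.0075,0,.063)): print(p,proj(K,(T@[*p,1])[:3]))
for r in(219,222): b=[c for c in range(290,360) if im[r,c,0]>im[r,c,2]+40]; print(r,b[:1],b[-1:])
a=.1315; x=np.array([-np.sin(a),np.cos(a),0]); t=np.mean(cs,0)+.0024*x; t[2]=T[2,3]; print("target",t,((np.linalg.inv(T)@[*t,1])*1000).round(1))
E
```

```text
[[0.4618 0.2633 0.056 ]
 [0.525  0.2637 0.056 ]
 [0.5261 0.1997 0.056 ]
 [0.462  0.1995 0.056 ]]
centre [0.49375112 0.23154593 0.056     ]
[(200, [26, 27, 26]), (201, [39, 39, 35]), (202, [24, 25, 42]), (203, [0, 0, 77]), (204, [19, 20, 77]), (205, [36, 39, 58]), (206, [49, 56, 53]), (207, [65, 73, 77]), (208, [63, 70, 75]), (209, [63, 72, 76]), (210, [60, 68, 72]), (211, [57, 65, 68]), (212, [57, 64, 68]), (213, [58, 64, 67]), (214, [57, 65, 67]), (215, [57, 66, 70]), (216, [56, 61, 63]), (217, [51, 33, 23]), (218, [66, 25, 5]), (219, [92, 41, 15]), (220, [93, 39, 10]), (221, [88, 37, 10])]
(0.014, 0, 0.023) [323.1063024  213.01491063]
(0.0075, 0, 0.063) [323.17570836 203.49476617]
219 [314] [333]
222 [310] [338]
target [0.49343643 0.23392521 0.19081665] [ 3.529e+02  2.301e+02 -3.000e-01  1.000e+03]
```

carry_out(deltas="25 16 0 0 0 0.05 1; 67 44 0 0 0 0.1 1; 110 72 0 0 0 0.15 1; 155 101 0 0 0 0.2 1; 200 130 0 0 0 0.26 1; 245 160 0 0 0 0.32 1; 288 188 0 0 0 0.38 1; 325 212 0 0 0 0.43 1; 346 226 0 0 0 0.455 1; 353 230 0 0 0 0.455 1; 353 230 0 0 0 0.455 1; 353 230 0 0 0 0.455 1")

```text
time_s: 17.8
eef_pos: [0.4931, 0.233, 0.1901]
eef_rot: [-0.0, 0.66, 0.751, -0.0]
wrist_force: [0.7, -0.5, -0.6]
opening: 0.176
grasp_force: 59.1
```

carry_out(deltas="0 0 20 0 0 0 1; 0 0 40 0 0 0 1; 0 0 48 0 0 0 1; 0 0 55 0 0 0 1; 0 0 62 0 0 0 1; 0 0 65 0 0 0 1; 0 0 65 0 0 0 1")

```text
time_s: 18.68
eef_pos: [0.4931, 0.2342, 0.1253]
eef_rot: [-0.0, 0.66, 0.752, -0.0]
wrist_force: [1.0, 1.1, -0.6]
opening: 0.177
grasp_force: 59.1
```

The blade is 4 mm inside the hole with no load, so I go on down.

carry_out(deltas="0 0 5 0 0 0 1; 0 0 10 0 0 0 1; 0 0 18 0 0 0 1; 0 0 26 0 0 0 1; 0 0 34 0 0 0 1; 0 0 40 0 0 0 1; 0 0 43 0 0 0 1; 0 0 45 0 0 0 1; 0 0 45 0 0 0 1; 0 0 45 0 0 0 1")

```text
time_s: 19.92
eef_pos: [0.4933, 0.2342, 0.0805]
eef_rot: [0.0, 0.66, 0.752, 0.0]
wrist_force: [-1.1, 0.7, -1.1]
opening: 0.181
grasp_force: 59.1
```

carry_out(deltas="0 0 1 0 0 0 1; 0 0 1 0 0 0 1; 0 0 1 0 0 0 0.7; 0 0 1 0 0 0 0.4; 0 0 1 0 0 0 0; 0 0 1 0 0 0 0; 0 0 1 0 0 0 0; 0 0 -10 0 0 0 0; 0 0 -50 0 0 0 0; 0 0 -100 0 0 0 0; 0 0 -140 0 0 0 0; 0 0 -150 0 0 0 0")

```text
time_s: 21.42
eef_pos: [0.4949, 0.2346, 0.2345]
eef_rot: [0.002, 0.66, 0.752, 0.003]
wrist_force: [0.3, 0.4, -1.0]
opening: 1.002
grasp_force: 0.0
```

carry_out(deltas="0 0 0 0 0 0 0; 0 0 0 0 0 0 0; 0 0 0 0 0 0 0")

```text
time_s: 21.8
eef_pos: [0.4922, 0.2339, 0.2286]
eef_rot: [-0.001, 0.66, 0.752, -0.001]
wrist_force: [0.2, 0.1, -1.1]
opening: 1.001
grasp_force: 0.0
```

```bash
python3 - <<'E'
from h import *
T=pose();print(T[:3,3]);K=cam("wrist",T);im=vision.camera("wrist");cv2.imwrite("pics/w9.png",im);s=vision.camera("scene");cv2.imwrite("pics/s9.png",s)
u,v=proj(K,(.4938,.2316,.08)).astype(int);a=cv2.resize(im[v-50:v+50,u-50:u+50],(390,390),interpolation=2)
cv2.imwrite("pics/c9.png",np.hstack([a,cv2.resize(s[140:220,200:280],(390,390),interpolation=2)])); print(u,v,"z.13",proj(K,(.4938,.2316,.13)),"collar",proj(K,(.4938,.2316,.06)))
E
```

```text
[0.49221494 0.2339183  0.22855415]
325 188 z.13 [325.36619332 202.46777357] collar [325.16220011 183.47277714]
```

View pics/c9.png

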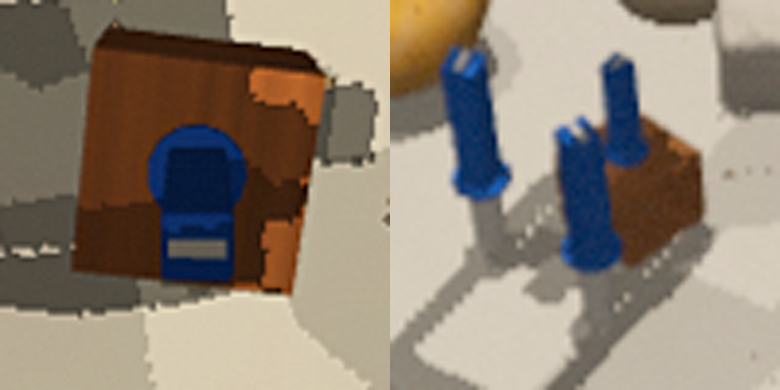

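The tool stands upright in the block. In the scene crop its collar at (628,150) and its top at (618,60) match the starting picture, so it is fully home. I hand in.

```bash
python3 -c "
from bench import ctrl
print(ctrl.hand_in())"
```

```text
the job is handed in; nothing more can be done
None
```

The job is handed in (no verdict came back): the pointer was last measured within about 1 mm of the flag, and the tuning tool stands released and fully home in its block, at about 22 s on the robot's clock.

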